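# Turn the score dial onto its key and press it home

## Robot

A 6-joint arm with a two-finger parallel gripper is mounted at the origin on the work surface. World frame = base frame: x ahead of the robot, y to its left, z up, the work surface at z = 0. Lengths are in m, angles in rad, forces in N, time in s.
With the tool pointing down it reaches from about 0.35 to 0.85 m from the base axis. Payload 8.1 kg.
Tool frame: the origin (TCP) lies at the centre of the arm's flange, where the gripper is bolted on; the fingertips stand 186 mm ahead of it and the grasp point (between the pads) lies 167 mm ahead of it; z points along the fingers, y is the line along which they close (so a half turn about z gives the same grasp; the last joint's range is limited). The gripper opens to 93 mm and grips with 3 to 60 N. Pads are 15 mm wide; open, the fingers measure 128 mm over their backs; the gripper's body (75 mm by 188 mm) begins 65 mm behind the grasp point.
Start: joints at [1.121, 0.13, 1.488, -0, 1.523, -0.085], TCP at [0.214, 0.561, 0.405] pointing down, gripper open.
Joint ranges: [-2.96, 2.96], [-0.89, 2.26], [0.02, 2.5], [-1.34, 4.48], [0, 2.73], [-2.66, 2.66]. Speed limits (rad/s): [2.39, 2.39, 2.79, 3.14, 3.14, 3.14].

## Interface

Orientations are given as a rotation vector (axis times angle).
In Python, from plant import robot gives the robot as it stands.
- The arm moves only by the tool apply_moves, never from a script. Its argument "series" is a list of rows, each a list of 2 entries, a list of its own where there are three numbers: the shift along the tool's x, y, z in mm, then the turn, a rotation vector about the tool's x, y, z in rad. A call has 1 to 12 rows; each row shifts and turns the commanded pose from where the row before left it, along the tool's axes as they then stand; what a row does not reach is not made up. A row lasts 1/12 s, in which the tool goes at most 41.7 mm and 7.16 degrees, less where a joint would pass 70% of its speed; a pose out of reach is approached as far as the arm can. A call is refused whole if a number of a shift passes 41.7 or a number of a turn 0.125, either way. A call with a gripper value outside its range is refused whole. "claw" is the opening, from 0 (shut) to 1 (fully open), set as the call begins (left out, the last holds). The fingers move at their own pace and stop on an object; "newtons" is the grip in N (left out, the last holds). Time passes only in rows, so rows that do not move let the fingers close. It gives the time, the measured TCP pose, the force, the opening and the grip force at its end, in the units of the state.
- robot.read_state(): the state, without advancing time (a new reading comes with each control period).
- robot.read_camera(name): name is "scene" or "top" or "wrist"; returns (picture, depth): 480x640x3 uint8, blue, green, red; 480x640 float32, m along the optical axis (not along the pixel's ray), 0 where there is no reading.
- robot.calibration(name): a dict with "fx", "fy", "cx", "cy" (pixels), "extrinsics" (4x4, takes a point from world to camera coordinates). Camera axes: x right, y down, z forward; pixel columns grow to the right and rows downward; lengths in m; the calibration is good to about 2 mm. A picture is of the moment at which its call begins: read the wrist's pose just before it. calibration takes no time and is no camera call; for the wrist camera it gives the pose at the moment of the call.
- robot.close_job(): hands the job in; it is judged then, once.
The state is a dict: "t": time; "q": joint angles; "dq": joint speeds; "joint_torque": joint torques, N m; "tool_pos": TCP position; "orientation": TCP orientation; "force": force on the tool from outside, world axes, zero at the start; "wrist_torque": the same for the moment, N m; "opening": finger opening in m; "gripper_force": force on a finger pad.
Only numpy, scipy, OpenCV 4.12 (cv2) and the standard library are available. Lean on these libraries where they do the work, as an engineer would, in place of code of your own. Each camera call takes 0.05 s, during which the arm holds its last target. There are 200 camera calls.

## Task

The score dial of the darts scoring console is standing proud of the console, not seated. With a fingertip against its red finger peg, turn the dial until its rim notch is over the yellow key, then press the middle of the dial down until it is fully home on the key, and take the hand away. Never lift the dial, and leave the other things on the table where they are.

Things in the scene. Friction and masses are not known exactly. Their poses are not given: they have to be found in the camera images.
- console: Darts scoring console, a black box fixed to the table, spanning x -95 to 95 and y -85 to 165 mm, flat top 40 mm above the table, dark green display on its +y part. Origin: on the table, directly below the axis of the dial's steel spindle (17 mm diameter, 28 mm tall, hidden in the dial); z up, x points from the spindle towards the yellow key.
- key (a point): Point on top of the yellow locating key where the notch must come: 54 mm from the spindle axis, 49.5 mm above the table. The key is a fixed upright rib 8 mm wide and 9.5 mm high on the console's top, running radially from 50 to 80 mm from the spindle axis, so its outer 20 mm shows beyond the dial's rim.
- dial: Loose keyed disc, 120 mm in diameter, 28 mm thick, about 0.25 kg, grey with a blue ribbed rim, over the spindle (under 1 mm play). Origin: centre of its underside; z up; x points to its notch. It starts 11 mm above the console's top, clear of the key, at any angle well away from it. It turns freely either way (under 3 N at the peg) and stops when no longer pushed.
- dial_top (a point): Middle of the dial's flat top, 28 mm above its underside: press here (within 25 mm). A stiff black collar, 84 mm across, holds the dial up from below; pressed with about 5 to 8 N it yields 8 mm and stays down, but only with the notch over the key (within about 3 degrees), else the rim lands on the key. Home, the underside is 3 mm above the console's top.
- dial_notch (a point): Middle of the notch, at the level of the dial's top face, 54 mm from the axis. The notch is a gap in the blue rim, 12 mm wide at its inner end flaring to 19 mm at the outside, open outward and right through the dial's thickness, 46 to 60 mm from the axis; a white stripe on the grey top points to it.
- dial_peg (a point): Centre of the top of the red finger peg, an upright stub 20 mm in diameter and 14 mm high on the dial's top face, 46 mm from the axis, diametrically opposite the notch. Pushed sideways it turns the dial.
- chalk: Bystander: blue cue-chalk cube, 22 mm, lying on a corner of the console. Origin: centre of its underside.
- mug: Bystander: white mug, 80 mm in diameter, 90 mm high, on the table beside the console. Origin: centre of its underside.
- jar: Bystander: closed jar, 60 mm in diameter, 80 mm high, just beyond the console. Origin: centre of its underside.
- coaster: Bystander: round cork coaster, 96 mm in diameter, 8 mm thick. Origin: centre of its underside.
- remote: Bystander: black remote control, 160 x 45 x 18 mm. Origin: centre of its underside.
- ball0_center (a point): Bystander: centre of the yellow pool ball, 57 mm in diameter, one of three on a dark wooden rest (80 x 210 x 20 mm) beside the console.
- ball1_center (a point): Bystander: centre of the red pool ball, 57 mm, on the same rest.
- ball2_center (a point): Bystander: centre of the white pool ball, 57 mm, on the same rest.
There are look-alikes about, which are no part of the job. Leave any turquoise look-alike of the dial alone.

How it is judged:
By the outcome, as a careful person would: the job done as asked, in the order asked, and still so for the second after the job is handed in, with the robot touching nothing.
It also fails if it takes over 51 s, if anything falls off the work surface, if the arm or the gripper's body presses on something with over 40 N, if the wrist force passes 120 N, or if a joint passes its speed limit or range.

## Working session

There is one attempt and no reset: what is moved stays moved. The work goes in short steps, Python scripts to look and compute and a tool call to move; the robot and the scene stay as the last step left them, time stands still between calls to the robot, and variables do not carry over. Pictures are saved under pics/ and viewed, at most 10 in all, crops included, and the job is handed in when it is done.

Besides the shell and the picture viewer there is one more tool, called as name(argument=value, ...), one argument or row to a line, values as JSON. apply_moves: Moves the arm, as the interface text tells. Its arguments: {"type":"object","properties":{"series":{"type":"array"},"claw":{"type":"number"},"newtons":{"type":"number"}},"required":["series"]}

```bash
mkdir -p pics && cat > h.py <<'E'
import numpy as np, cv2, sys
from plant import robot
def snap(n,f):
    c=robot.calibration(n); im,d=robot.read_camera(n); cv2.imwrite(f'pics/{f}.png',im)
    np.savez(f'pics/{f}.npz',im=im,d=d,E=c['extrinsics'],k=[c['fx'],c['fy'],c['cx'],c['cy']]); return im,d
def load(f): return np.load(f'pics/{f}.npz')
def px(f,u,v,z=None):
    a=load(f);fx,fy,cx,cy=a['k'];E=np.array(a['E']);Ei=np.linalg.inv(E)
    r=np.array([(u-cx)/fx,(v-cy)/fy,1.])
    if z is None: D=np.median(a['d'][int(v)-1:int(v)+2,int(u)-1:int(u)+2])
    else:
        w=Ei[:3,:3]@r; D=(z-Ei[2,3])/w[2]
    return Ei[:3,:3]@(r*D)+Ei[:3,3]
E
python3 - <<'E'
from h import *
s=robot.read_state();print(s)
a,_=snap('scene','s0');b,_=snap('top','t0')
E
```

```text
{'t': 0.0, 'q': array([ 1.12063343e+00,  1.31153504e-01,  1.48925474e+00,  1.02521398e-05,
        1.52300930e+00, -8.54040833e-02]), 'dq': array([ 0.00110674,  0.00111813,  0.00037214, -0.00149483, -0.00260825,
        0.00029794]), 'joint_torque': array([-3.11385984e-04, -5.59827483e+01, -4.91771328e+01,  7.69764930e-02,
        3.48775322e-02, -1.82453691e-04]), 'tool_pos': array([0.21391556, 0.56033005, 0.4037052 ]), 'orientation': array([-5.69701931e-01, -3.08900321e+00,  2.75967665e-03]), 'force': array([-1.37130093, -0.82642937,  0.04896319]), 'wrist_torque': array([-0.00526808, -0.0065696 ,  0.038031  ]), 'gripper_force': 0.0, 'opening': 0.0929053066620291}
```

View pics/t0.png

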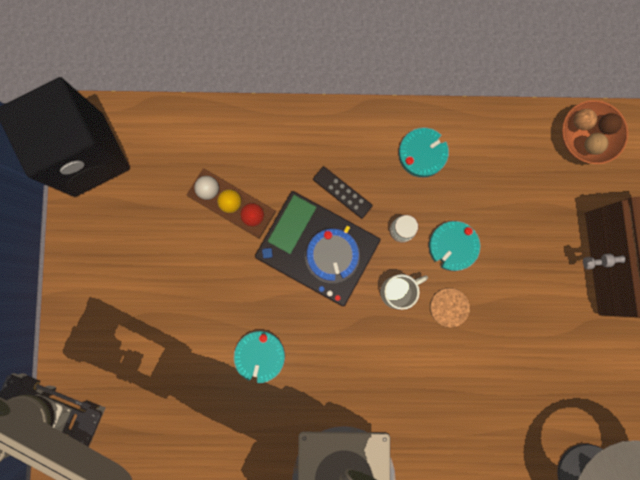

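View pics/s0.png

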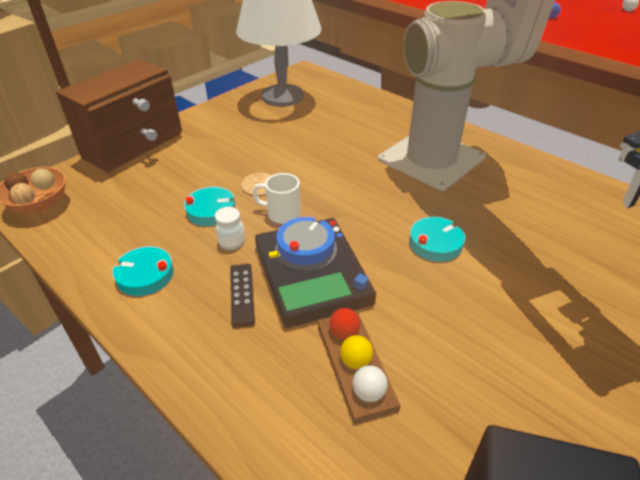

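The real dial is the blue-rimmed one on the black console, at top (333,255). Its red peg is at (328,236), its white stripe at (337,268) and the yellow key at (347,229). The turquoise look-alikes are at (424,151), (455,246) and (259,356), and other red and yellow things are the balls at (252,215) and (229,201) and the console button at (338,298). I'll check my choice in a close crop.

```bash
python3 - <<'E'
from h import *
a=load('t0')['im'];c=a[180:310,250:410]
cv2.imwrite('pics/c0.png',cv2.resize(c,(736,598),interpolation=cv2.INTER_CUBIC))
hs=cv2.cvtColor(a,cv2.COLOR_BGR2HSV)
def blob(m,box,n):
    u0,v0,u1,v1=box; k=np.zeros(m.shape,bool);k[v0:v1,u0:u1]=m[v0:v1,u0:u1]
    v,u=np.nonzero(k);print(n,len(u),u.mean(),v.mean());return u.mean(),v.mean()
H,S,V=[hs[...,i].astype(int) for i in range(3)]
red=((H<8)|(H>172))&(S>150)&(V>90); yel=(H>20)&(H<35)&(S>150)&(V>120); blu=(H>100)&(H<125)&(S>120)&(V>60)
p=blob(red,(318,225,340,246),'peg');k=blob(yel,(340,220,356,240),'key')
v,u=np.nonzero(blu[225:286,300:366]);pts=np.c_[u+300,v+225].astype(np.float32)
e=cv2.fitEllipse(cv2.convexHull(pts));print(e)
print('dial c',px('t0',*e[0],z=.079),px('t0',*e[0]));print('peg',px('t0',*p,z=.093),px('t0',*p));print('key',px('t0',*k,z=.0495),px('t0',*k))
E
```

```text
peg 45 327.44444444444446 234.93333333333334
key 28 346.67857142857144 228.42857142857142
((332.0892333984375, 253.92776489257812), (51.03140640258789, 51.125877380371094), 134.36276245117188)
dial c [0.53037844 0.03302965 0.079     ] [0.53043035 0.0330111  0.07837591]
peg [0.57329623 0.04470922 0.093     ] [0.5735881  0.04465655 0.09050385]
key [ 0.59474689 -0.00220824  0.0495    ] [ 0.5952501  -0.0024234   0.04560073]
```

View pics/c0.png

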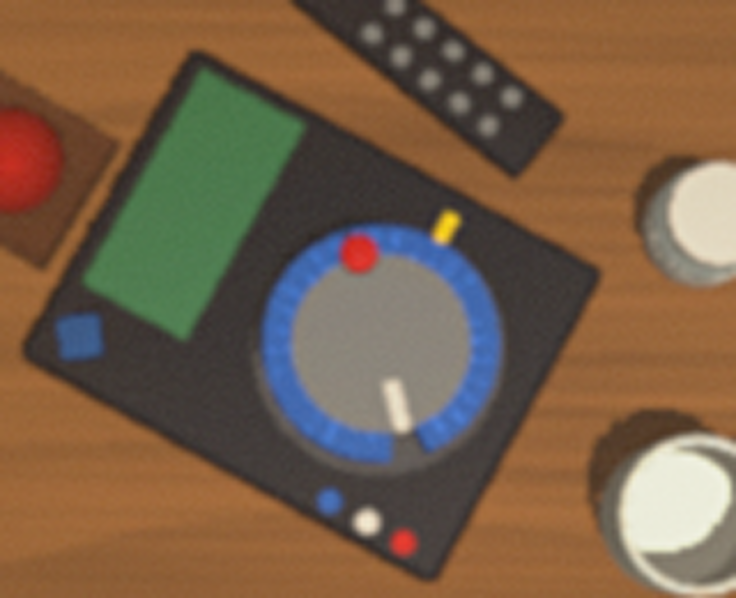

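The crop confirms it: grey dial with blue rim, peg at (360,254), white stripe ending at the notch (405,437), and yellow key at (447,227). The peg sits at about 15° and must go to about 151°, so I turn it roughly 136° counter-clockwise. Now moving over.

apply_moves(
  series=[
    [[-30,-21,0],[0,0,0]],
    [[-30,-21,0],[0,0,0]],
    [[-30,-21,0],[0,0,0]],
    [[-30,-21,0],[0,0,0]],
    [[-30,-21,0],[0,0,0]],
    [[-30,-21,0],[0,0,0]],
    [[-30,-21,0],[0,0,0]],
    [[-30,-21,0],[0,0,0]],
    [[-30,-21,0],[0,0,0]],
    [[-30,-21,0],[0,0,0]],
    [[-30,-21,0],[0,0,0]],
    [[-30,-21,0],[0,0,0]],
  ],
  claw=0,
  newtons=30,
)

```text
t: 1.1
tool_pos: [0.4609, 0.195, 0.4045]
orientation: [-0.57, -3.089, 0.0]
force: [-0.0, 0.1, 0.1]
opening: 0.0175
gripper_force: 0.0
```

apply_moves(
  series=[
    [[-30,-21,0],[0,0,0]],
    [[-30,-21,0],[0,0,0]],
    [[-30,-21,0],[0,0,0]],
    [[-30,-21,0],[0,0,0]],
    [[0,0,5],[0,0,0.118]],
    [[0,0,5],[0,0,0.118]],
    [[0,0,5],[0,0,0.118]],
    [[0,0,5],[0,0,0.118]],
    [[0,0,5],[0,0,0.118]],
    [[0,0,5],[0,0,0.118]],
    [[0,0,5],[0,0,0.118]],
    [[0,0,5],[0,0,0.118]],
  ],
)

```text
t: 2.1
tool_pos: [0.5424, 0.0754, 0.364]
orientation: [-1.919, -2.486, 0.001]
force: [-0.2, 0.6, -0.4]
opening: 0.0007
gripper_force: 0.0
```

```bash
cat >> h.py <<'E'
from scipy.spatial.transform import Rotation as Ro
def pose():
    s=robot.read_state();R=Ro.from_rotvec(s['orientation']).as_matrix()
    return s,s['tool_pos'],R,np.degrees(np.arctan2(R[1,0],R[0,0]))
def delta(target):
    s,p,R,y=pose();return R.T@(np.array(target)-p)*1000,y
E
python3 - <<'E'
from h import *
s,p,R,y=pose();print(s['t'],p,y,R[:,2],s['opening'],s['force'])
snap('wrist','w1')
print(delta([.583,.016,.300]))
E
```

```text
2.1 [0.54239429 0.0753758  0.36395935] 104.6747237964665 [-9.96172339e-04 -3.55100650e-05 -9.99999503e-01] 0.0006571071469011814 [-0.2224531   0.594589   -0.41220132]
(array([-67.58295929,  25.28469433,  62.63988705]), np.float64(104.15719448970796))
```

View pics/w1.png

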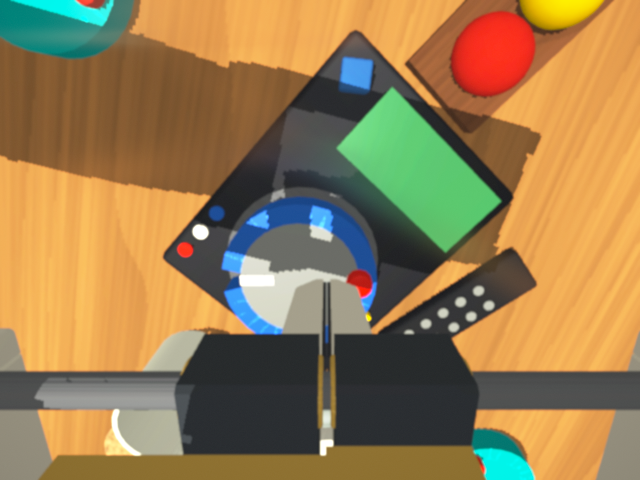

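The wrist view shows the dial with the peg at (359,284), the stripe at (257,281), and the closed fingers pointing down at (326,300) on the pushing side. Next I refine the geometry from its depth.

```bash
cat >> h.py <<'E'
from scipy.optimize import least_squares
def cloud(f):
    a=load(f);fx,fy,cx,cy=a['k'];Ei=np.linalg.inv(a['E']);v,u=np.mgrid[0:480,0:640];d=a['d']
    P=np.stack([(u-cx)/fx*d,(v-cy)/fy*d,d],-1)@Ei[:3,:3].T+Ei[:3,3]
    return P,cv2.cvtColor(a['im'],cv2.COLOR_BGR2HSV).astype(int),d
C0=np.array([.5304,.033])
def fit(f,zt=.079):
    P,h,d=cloud(f);H,S,V=h[...,0],h[...,1],h[...,2];r=np.hypot(P[...,0]-C0[0],P[...,1]-C0[1])
    ok=(d>0)&(r<.09)
    red=ok&((H<8)|(H>172))&(S>140)&(r<.07)&(P[...,2]>zt+.004); peg=P[red]
    z=P[ok&(r<.03)&(S<60)][:,2];print('top z',np.median(z))
    yel=ok&(H>18)&(H<36)&(S>140)&(P[...,2]<.06)&(P[...,2]>.044);k=P[yel]
    blu=ok&(H>100)&(H<128)&(S>100)&(abs(P[...,2]-zt)<.0035)&(r<.066);b=P[blu]
    ang=np.degrees(np.arctan2(b[:,1]-C0[1],b[:,0]-C0[0])).round(-1);rr=np.hypot(b[:,0]-C0[0],b[:,1]-C0[1])
    o=np.array([b[ang==a][np.argsort(rr[ang==a])[int(.97*(ang==a).sum())-1]] for a in np.unique(ang) if (ang==a).sum()>15])
    q=least_squares(lambda c:np.hypot(o[:,0]-c[0],o[:,1]-c[1])-.060,C0,loss='soft_l1',f_scale=.002)
    print('centre',q.x,'rms',np.sqrt(np.mean(q.fun**2)),len(o))
    for n,s in (('peg',peg),('key',k)):
        if len(s): m=(s.min(0)+s.max(0))/2; e=m[:2]-C0;e2=s.mean(0)[:2]-C0;print(n,len(s),m,s.mean(0),'r %.1f ang %.1f | mean r %.1f ang %.1f'%(1e3*np.hypot(*e),np.degrees(np.arctan2(e[1],e[0])),1e3*np.hypot(*e2),np.degrees(np.arctan2(e2[1],e2[0]))))
E
python3 - <<'E'
from h import *
fit('t0');fit('w1')
P,h,d=cloud('w1')
# console edges from top depth: minAreaRect of points at z~.04
for f in ('t0','w1'):
    P,h,d=cloud(f);m=(d>0)&(abs(P[...,2]-.04)<.004)&(abs(P[...,0]-.55)<.2)&(abs(P[...,1]-.05)<.2)&(h[...,2]<110)
    n,l,st,_=cv2.connectedComponentsWithStats(m.astype(np.uint8));i=1+np.argmax(st[1:,4])
    q=(P[l==i][:,:2]*1000).astype(np.float32);R=cv2.minAreaRect(q);print(f,R,len(q))
E
```

```text
top z 0.07796565371721442
centre [0.53001566 0.03209489] rms 0.0015518772166405706 21
peg 45 [0.57337798 0.04452663 0.09212492] [0.57345375 0.04468302 0.09167573] r 44.5 ang 15.0 | mean r 44.6 ang 15.2
key 17 [ 0.59445781 -0.00288428  0.0502495 ] [ 0.59343055 -0.0026715   0.05016263] r 73.4 ang -29.3 | mean r 72.4 ang -29.5
top z 0.07843967759206233
centre [0.53101096 0.0349682 ] rms 0.0012315247530079192 29
peg 403 [0.5683497  0.06344547 0.13754837] [0.5745257  0.05087166 0.09188971] r 48.7 ang 38.7 | mean r 47.6 ang 22.0
key 23 [0.59999381 0.00091273 0.04726384] [0.60038309 0.00099987 0.04794863] r 76.6 ang -24.8 | mean r 77.0 ang -24.6
t0 ((548.0213012695312, 67.14917755126953), (247.9976348876953, 189.35751342773438), 61.807979583740234) 3489
w1 ((549.7413330078125, 70.77050018310547), (246.57762145996094, 187.6440887451172), 61.74138259887695) 26107
```

apply_moves(
  series=[
    [[-33,12.5,0],[0,0,0]],
    [[-33,12.5,0],[0,0,0]],
    [[0,0,25],[0,0,0]],
    [[0,0,25],[0,0,0]],
    [[0,0,20],[0,0,0]],
    [[0,0,12],[0,0,0]],
    [[0,0,6],[0,0,0]],
    [[0,0,0],[0,0,0]],
    [[0,0,0],[0,0,0]],
  ],
)

```text
t: 2.9
tool_pos: [0.5841, 0.0183, 0.2775]
orientation: [1.911, 2.493, 0.001]
force: [0.8, 0.5, 1.0]
opening: 0.0003
gripper_force: 0.0
```

```bash
python3 - <<'E'
from h import *
s,p,R,y=pose();print(s['t'],p,y,R[:,2],s['q'][5],s['force'])
print(delta([.5823,.0174,.270]))
snap('wrist','w2')
E
```

```text
2.9 [0.58408816 0.01827624 0.27750384] 105.07009534897982 [ 6.67409667e-04 -4.18434212e-05 -9.99999776e-01] -0.31946790888266324 [0.76613944 0.53515975 0.97066774]
(array([-0.37957709, -1.9592372 ,  7.502686  ]), np.float64(105.07009534897982))
```

View pics/w2.png

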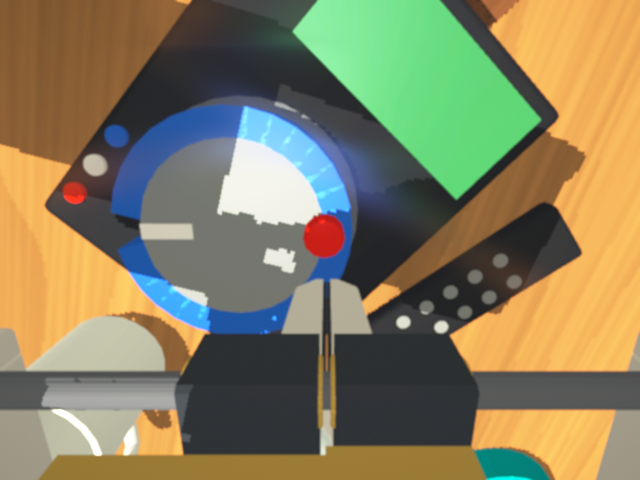

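The wrist view shows the peg at (324,236) directly ahead of the fingertip at (326,282), with the stripe and notch at (165,231) opposite. I'll measure the peg here and plan the arc.

```bash
cat >> h.py <<'E'
def arc(C,th0,th1,y0,y1,n,off=.0175,start=None):
    """rows (tool mm, turn z) pushing peg th0->th1 deg, tool yaw y0->y1"""
    th=np.linspace(th0,th1,n+1);yw=np.linspace(y0,y1,n+1);c=lambda a:np.stack([np.cos(np.radians(a)),np.sin(np.radians(a))],-1)
    p=C+.046*c(th)-off*c(yw); out=[]
    for i in range(n):
        w=(p[i+1]-p[i])*1000;x=c(yw[i]);y=c(yw[i]-90);out.append([round(w@x,1),round(w@y,1),round(-np.radians(yw[i+1]-yw[i]),3)])
    return p,out
E
python3 - <<'E'
from h import *
fit('w2')
P,h,d=cloud('w2');H,S=h[...,0],h[...,1]
v,u=np.nonzero(((H<8)|(H>172))&(S>140)&(abs(P[...,2]-.093)<.004)&(d>0));k=(abs(u-324)<30)&(abs(v-236)<30)
q=P[v[k],u[k]];pm=(q.min(0)+q.max(0))/2;print('peg',pm,q.mean(0),np.ptp(q,axis=0))
f=P[285:300,300:350];f=f[f[...,2]>.085];print('finger',f.min(0),f.max(0))
m=(d>0)&(abs(P[...,2]-.04)<.004)&(h[...,2]<110)
n,l,st,_=cv2.connectedComponentsWithStats(m.astype(np.uint8));i=1+np.argmax(st[1:,4]);print(cv2.minAreaRect((P[l==i][:,:2]*1000).astype(np.float32)))
for C in ([.530,.034],):
    C=np.array(C);e=pm[:2]-C;print(np.degrees(np.arctan2(e[1],e[0])),np.hypot(*e))
    p,o=arc(C,15.5,149,105,230,28);print(p[0],o[0],o[13],o[27]); print(delta([*p[0],.27]))
E
```

```text
top z 0.18733435793601333
centre [0.53070566 0.03507779] rms 0.0024653835070906167 35
peg 1322 [0.57479151 0.04717928 0.08894286] [0.57460731 0.04825711 0.09155561] r 46.6 ang 17.7 | mean r 46.8 ang 19.0
peg [0.57479151 0.04717928 0.09193651] [0.57479931 0.04768511 0.09203457] [0.01851812 0.01872685 0.0058242 ]
finger [0.5620102  0.02090053 0.09360781] [0.59222002 0.10007739 0.25682201]
((549.7369995117188, 70.29674530029297), (246.55535888671875, 187.53839111328125), 61.88371276855469)
16.395787275475517 0.046690179734891354
[0.57885633 0.02938926] [np.float64(3.9), np.float64(1.2), np.float64(-0.078)] [np.float64(3.9), np.float64(0.9), np.float64(-0.078)] [np.float64(3.8), np.float64(0.6), np.float64(-0.078)]
(array([12.20698557, -2.45850386,  8.23386132]), np.float64(105.06006215495883))
```

apply_moves(
  series=[
    [[0,0,4],[0,0,0]],
    [[0,0,4],[0,0,0]],
    [[4,-0.8,0],[0,0,0]],
    [[4,-0.8,0],[0,0,0]],
    [[4,-0.8,0],[0,0,0]],
    [[3.9,1.2,0],[0,0,-0.078]],
    [[3.9,1.2,0],[0,0,-0.078]],
    [[3.9,1.2,0],[0,0,-0.078]],
    [[3.9,1.2,0],[0,0,-0.078]],
    [[3.9,1.1,0],[0,0,-0.078]],
    [[3.9,1.1,0],[0,0,-0.078]],
    [[0,0,0],[0,0,0]],
  ],
)

```text
t: 3.95
tool_pos: [0.5741, 0.0539, 0.2689]
orientation: [-1.276, -2.871, -0.0]
force: [-0.2, 0.6, 0.7]
opening: 0.0006
gripper_force: 0.0
```

```bash
cat >> h.py <<'E'
def check(f,C=np.array([.5303,.0345])):
    s,p,R,y=pose();print('t',s['t'],p.round(4),'yaw %.1f q6 %.2f'%(y,s['q'][5]),s['force'].round(1))
    snap('wrist',f);P,h,d=cloud(f);H,S=h[...,0],h[...,1];r=np.hypot(P[...,0]-C[0],P[...,1]-C[1])
    m=((H<8)|(H>172))&(S>140)&(abs(P[...,2]-.093)<.012)&(d>0)&(abs(r-.046)<.015)
    n,l,st,_=cv2.connectedComponentsWithStats(m.astype(np.uint8));i=1+np.argmax(st[1:,4]);q=P[l==i];pm=(q.min(0)+q.max(0))/2;e=pm[:2]-C
    print('peg',pm.round(4),len(q),'ptp',np.ptp(q,axis=0).round(4),'r %.4f ang %.1f'%(np.hypot(*e),np.degrees(np.arctan2(e[1],e[0]))))
    w=R.T@(np.array([*pm[:2],p[2]])-p)*1000;print('peg in tool',w.round(1))
E
python3 - <<'E'
from h import *
check('w3')
E
```

```text
t 3.95 [0.5741 0.0539 0.2689] yaw 132.1 q6 -0.73 [-0.2  0.6  0.7]
peg [0.5608 0.0693 0.0877] 1458 ptp [0.0185 0.0189 0.0131] r 0.0463 ang 48.8
peg in tool [20.4  0.5  0. ]
```

```bash
python3 - <<'E'
from h import *
C=np.array([.5303,.0345])
p,o=arc(C,48.8,148,132.1,229,21,off=.0204);print(p[0],o[0],o[10],o[20],p[-1])
E
```

```text
[0.57427642 0.05397478] [np.float64(3.8), np.float64(1.0), np.float64(-0.081)] [np.float64(3.8), np.float64(1.0), np.float64(-0.081)] [np.float64(3.8), np.float64(0.9), np.float64(-0.081)] [0.50467339 0.07427236]
```

apply_moves(
  series=[
    [[3.8,1,0],[0,0,-0.081]],
    [[3.8,1,0],[0,0,-0.081]],
    [[3.8,1,0],[0,0,-0.081]],
    [[3.8,1,0],[0,0,-0.081]],
    [[3.8,1,0],[0,0,-0.081]],
    [[3.8,1,0],[0,0,-0.081]],
    [[3.8,1,0],[0,0,-0.081]],
    [[3.8,1,0],[0,0,-0.081]],
    [[3.8,1,0],[0,0,-0.081]],
    [[3.8,1,0],[0,0,-0.081]],
    [[0,0,0],[0,0,0]],
    [[0,0,0],[0,0,0]],
  ],
)

```text
t: 5.0
tool_pos: [0.546, 0.0785, 0.2689]
orientation: [0.055, 3.141, -0.0]
force: [0.6, -0.7, -0.5]
opening: 0.0008
gripper_force: 0.0
```

```bash
python3 - <<'E'
from h import *
check('w4')
E
```

```text
t 5.0 [0.546  0.0785 0.2689] yaw 178.0 q6 -1.49 [ 0.6 -0.7 -0.5]
peg [0.5257 0.0798 0.0882] 1438 ptp [0.0191 0.0191 0.012 ] r 0.0456 ang 95.8
peg in tool [20.3  0.6 -0. ]
```

apply_moves(
  series=[
    [[3.8,1,0],[0,0,-0.081]],
    [[3.8,1,0],[0,0,-0.081]],
    [[3.8,1,0],[0,0,-0.081]],
    [[3.8,1,0],[0,0,-0.081]],
    [[3.8,1,0],[0,0,-0.081]],
    [[3.8,1,0],[0,0,-0.081]],
    [[3.8,1,0],[0,0,-0.081]],
    [[3.8,1,0],[0,0,-0.081]],
    [[3.8,1,0],[0,0,-0.081]],
    [[3.8,1,0],[0,0,-0.081]],
    [[2.5,0.6,0],[0,0,-0.054]],
    [[0,0,0],[0,0,0]],
  ],
)

```text
t: 6.05
tool_pos: [0.5056, 0.074, 0.2689]
orientation: [-1.27, 2.873, -0.0]
force: [-0.1, -0.2, 0.1]
opening: 0.0003
gripper_force: 0.0
```

```bash
python3 - <<'E'
from h import *
check('w5');snap('top','t5')
w=load('w5')['im'];t=cv2.resize(load('t5')['im'][205:305,280:390],(528,480),interpolation=cv2.INTER_CUBIC)
w=cv2.resize(w,(800-308,369));o=np.zeros((480,800,3),np.uint8)
cv2.imwrite('pics/c5.png',load('w5')['im'])
E
```

```text
t 6.05 [0.5056 0.074  0.2689] yaw -132.3 q6 -2.36 [-0.1 -0.2  0.1]
peg [0.4917 0.0597 0.0877] 1454 ptp [0.0193 0.0188 0.0129] r 0.0461 ang 146.9
peg in tool [20.   0.7 -0. ]
```

View pics/c5.png

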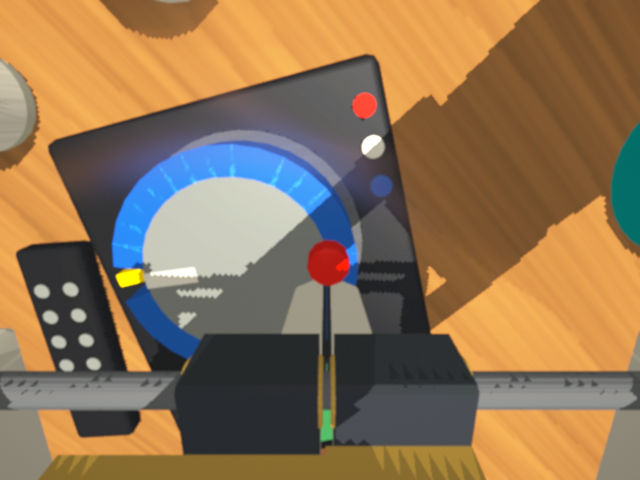

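The peg at (328,262) is nearly there, and the key at (130,278) already shows in the notch just below the stripe at (172,273). I'll measure the dial's direction against the console's.

```bash
cat >> h.py <<'E'
def align(f,zt=.079):
    P,h,d=cloud(f);H,S,V=h[...,0],h[...,1],h[...,2];C=np.array([.5303,.0345]);r=np.hypot(P[...,0]-C[0],P[...,1]-C[1]);A=lambda e:np.degrees(np.arctan2(e[1],e[0]))
    big=lambda m:(lambda s:s[1]==1+np.argmax(s[2][1:,4]))(cv2.connectedComponentsWithStats(m.astype(np.uint8)))
    rd=P[big(((H<8)|(H>172))&(S>140)&(P[...,2]>zt+.003)&(abs(r-.046)<.015))];pm=(rd.min(0)+rd.max(0))[:2]/2
    b=big((H>95)&(H<128)&(S>90)&(abs(P[...,2]-zt)<.004)&(r<.068));B=P[b][:,:2]
    hull=cv2.convexHull((B*1000).astype(np.float32))[:,0]/1000
    c=least_squares(lambda c:np.hypot(*(hull-c).T)-.060,C,loss='soft_l1',f_scale=.0005);c=c.x
    th=A((B-c).T);rr=np.hypot(*(B-c).T);k=(rr>.049)&(rr<.057)
    g=np.sort(th[k]);g=g[(g>-60)&(g<5)];i=np.argmax(np.diff(g)); print('centre',c,'notch gap %.1f..%.1f mid %.1f'%(g[i],g[i+1],(g[i]+g[i+1])/2))
    ky=P[big((H>18)&(H<36)&(S>140)&(P[...,2]>.044)&(P[...,2]<.054)&(r<.09)&(r>.045))][:,:2]
    print('key mean ang %.1f r %.4f n %d'%(A(ky.mean(0)-c),np.hypot(*(ky.mean(0)-c)),len(ky)))
    print('peg ang+180 %.1f'%(A(pm-c)-180))
    m=big((d>0)&(abs(P[...,2]-.04)<.004)&(V<110));R=cv2.minAreaRect((P[m][:,:2]*1000).astype(np.float32));print('console',R)
E
python3 - <<'E'
from h import *
align('w5')
E
```

```text
centre [0.52986875 0.03422381] notch gap -43.4..-43.1 mid -43.3
key mean ang -27.8 r 0.0722 n 356
peg ang+180 -33.7
console ((531.0317993164062, 36.04144287109375), (171.030517578125, 187.80384826660156), 61.74928665161133)
```

Key is at -28° and the dial at -33.7°, so about 5.7° remains. I push that, then back off and rise for a clear look.

apply_moves(
  series=[
    [[1.6,0.4,0],[0,0,-0.034]],
    [[1.5,0.4,0],[0,0,-0.033]],
    [[1.4,0.4,0],[0,0,-0.033]],
    [[0,0,0],[0,0,0]],
    [[0,0,0],[0,0,0]],
    [[-5,0,0],[0,0,0]],
    [[-6,0,0],[0,0,0]],
    [[0,0,-15],[0,0,0]],
    [[0,0,-15],[0,0,0]],
    [[0,0,0],[0,0,0]],
    [[0,0,0],[0,0,0]],
  ],
)

```text
t: 7.07
tool_pos: [0.5091, 0.0809, 0.2995]
orientation: [-1.412, 2.804, -0.001]
force: [-0.2, -0.9, -0.7]
opening: 0.0005
gripper_force: 0.0
```

```bash
python3 - <<'E'
from h import *
check('w6');align('w6')
cv2.imwrite('pics/c6.png',cv2.resize(load('w6')['im'][100:400,60:420],(720,600),interpolation=cv2.INTER_CUBIC))
E
```

```text
t 7.0667 [0.5091 0.0809 0.2995] yaw -126.6 q6 -2.45 [-0.2 -0.9 -0.7]
peg [0.4898 0.0562 0.0877] 1066 ptp [0.0194 0.0185 0.0132] r 0.0460 ang 151.8
peg in tool [31.3  0.8 -0. ]
centre [0.52995976 0.03438233] notch gap -51.2..-50.9 mid -51.0
key mean ang -27.4 r 0.0714 n 299
peg ang+180 -28.5
console ((537.2708129882812, 48.254478454589844), (198.0987548828125, 187.5402069091797), 61.83504104614258)
```

View pics/c6.png

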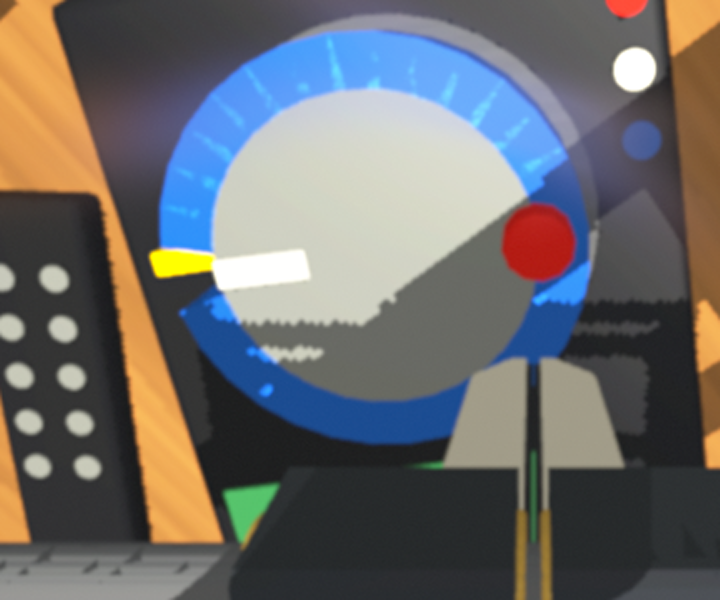

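```bash
python3 - <<'E'
from h import *
A=lambda e:np.degrees(np.arctan2(e[1],e[0]))
snap('top','t6')
for uv in [((165,235),(213,237))]: pass
# crop px -> image: u=60+x/2, v=100+y/2
f=lambda x,y,z:px('w6',60+x/2,100+y/2,z)[:2]
c=np.array([.53,.0344])
s1=(f(302,250,.079)+f(309,278,.079))/2;s2=(f(213,263,.079)+f(218,290,.079))/2
print('stripe dir',A(s2-s1),'from c',A(s1-c),A(s2-c))
print('notch corners',[(round(float(A(q-c)),1),round(float(np.hypot(*(q-c))),4)) for q in (f(162,248,.079),f(182,313,.079),f(213,250,.079))])
print('key corners',[(round(float(A(q-c)),1),round(float(np.hypot(*(q-c))),4)) for q in (f(150,252,.0495),f(156,278,.0495),f(212,254,.0495))])
k=(f(150,252,.0495)+f(156,278,.0495))/2;print('key end',A(k-c))
fit('t6')
E
```

```text
stripe dir -28.385202375878002 from c -29.061964221484743 -28.678103144091036
notch corners [(-38.6, 0.0596), (-19.5, 0.0593), (-38.5, 0.0453)]
key corners [(-30.9, 0.0793), (-24.6, 0.0801), (-28.4, 0.0597)]
key end -27.76186838684843
top z 0.5314840579592686Traceback (most recent call last):
  File "<stdin>", line 13, in <module>
  File "h.py", line 35, in fit
    q=least_squares(lambda c:np.hypot(o[:,0]-c[0],o[:,1]-c[1])-.060,C0,loss='soft_l1',f_scale=.002)
    return func(*args, **kwargs)
    vector_fun = VectorFunction(
        fun_wrapped,
    ...<6 lines>...
        workers=workers
    )
    self._update_fun()
    ~~~~~~~~~~~~~~~~^^
    self.f = self.fun_wrapped(xp_copy(self.x))
             ~~~~~~~~~~~~~~~~^^^^^^^^^^^^^^^^^
    return np.atleast_1d(self.fun(x))
                         ~~~~~~~~^^^
    return self.f(x, *self.args, **self.kwargs)
           ~~~~~~^^^^^^^^^^^^^^^^^^^^^^^^^^^^^^
  File "h.py", line 35, in <lambda>
    q=least_squares(lambda c:np.hypot(o[:,0]-c[0],o[:,1]-c[1])-.060,C0,loss='soft_l1',f_scale=.002)
                                      ~^^^^^
IndexError: too many indices for array: array is 1-dimensional, but 2 were indexed
```

Stripe, peg and notch agree at about -28.7° against the key's -27.8 to -28.2°, well inside 3°. Next I go over the middle and press.

apply_moves(
  series=[
    [[12.5,-22.3,0],[0,0,0]],
    [[12.5,-22.3,0],[0,0,0]],
    [[0,0,0],[0,0,0]],
    [[0,0,12],[0,0,0]],
    [[0,0,12],[0,0,0]],
    [[0,0,6],[0,0,0]],
    [[0,0,0],[0,0,0]],
    [[0,0,0],[0,0,0]],
  ],
)

```text
t: 7.83
tool_pos: [0.5286, 0.0345, 0.2674]
orientation: [1.413, -2.803, -0.002]
force: [-0.5, -1.2, 0.2]
opening: 0.0002
gripper_force: 0.0
```

apply_moves(
  series=[
    [[0,0,2],[0,0,0]],
    [[0,0,2],[0,0,0]],
    [[0,0,1],[0,0,0]],
    [[0,0,1],[0,0,0]],
    [[0,0,0],[0,0,0]],
    [[0,0,0],[0,0,0]],
  ],
)

```text
t: 8.33
tool_pos: [0.5295, 0.034, 0.2632]
orientation: [-1.413, 2.805, -0.0]
force: [-1.5, 2.3, 3.7]
opening: 0.0005
gripper_force: 2.0
```

apply_moves(
  series=[
    [[0,0,1],[0,0,0]],
    [[0,0,1],[0,0,0]],
    [[0,0,1],[0,0,0]],
    [[0,0,1],[0,0,0]],
    [[0,0,0],[0,0,0]],
    [[0,0,0],[0,0,0]],
  ],
)

```text
t: 8.83
tool_pos: [0.5295, 0.0339, 0.2588]
orientation: [-1.413, 2.805, -0.0]
force: [0.8, 1.4, 1.9]
opening: 0.001
gripper_force: 1.5
```

apply_moves(
  series=[
    [[0,0,1],[0,0,0]],
    [[0,0,1],[0,0,0]],
    [[0,0,0],[0,0,0]],
    [[0,0,0],[0,0,0]],
  ],
)

```text
t: 9.17
tool_pos: [0.5297, 0.0338, 0.2583]
orientation: [-1.413, 2.805, -0.001]
force: [-4.4, 1.7, 16.7]
opening: 0.0007
gripper_force: 7.6
```

apply_moves(
  series=[
    [[0,0,0.6],[0,0,0]],
    [[0,0,0],[0,0,0]],
    [[0,0,0],[0,0,0]],
  ],
)

```text
t: 9.42
tool_pos: [0.5299, 0.0338, 0.2583]
orientation: [-1.413, 2.804, -0.002]
force: [-6.8, 1.2, 17.7]
opening: 0.0003
gripper_force: 9.5
```

apply_moves(
  series=[
    [[0,0,-10],[0,0,0]],
    [[0,0,-20],[0,0,0]],
    [[0,0,-30],[0,0,0]],
    [[-20,20,-20],[0,0,0]],
    [[-20,20,-10],[0,0,0]],
    [[-20,20,0],[0,0,0]],
    [[0,0,0],[0,0,0]],
    [[0,0,0],[0,0,0]],
  ],
)

```text
t: 10.08
tool_pos: [0.5165, 0.1187, 0.3458]
orientation: [1.416, -2.803, 0.0]
force: [-1.0, -0.1, -0.5]
opening: 0.0004
gripper_force: 0.0
```

```bash
python3 - <<'E'
from h import *
s,p,R,y=pose();print(s['t'],p,s['force']);snap('wrist','w7');snap('scene','s7')
P,h,d=cloud('w7');r=np.hypot(P[...,0]-.53,P[...,1]-.0343)
m=(d>0)&(r<.03)&(h[...,1]<60)&(P[...,2]<.1);print('top z',np.percentile(P[m][:,2],[5,50,95]))
m=(d>0)&(abs(P[...,2]-.04)<.006)&(h[...,2]<110)&(r<.12)&(r>.07);print('console z',np.median(P[m][:,2]))
m=(d>0)&(r<.03)&(h[...,1]<60)&(P[...,2]<.1);Q=P[m];A=np.c_[Q[:,:2]-[.53,.0343],np.ones(len(Q))];print('plane',np.linalg.lstsq(A,Q[:,2],rcond=None)[0])
try: align('w7',.071)
except Exception as e: print(e)
w=load('w7')['im'];sc=cv2.resize(load('s7')['im'][190:320,230:390],(400,325),interpolation=cv2.INTER_CUBIC)
o=np.zeros((325,800,3),np.uint8);o[:300,:400]=cv2.resize(w,(400,300));o[:,400:]=sc;cv2.imwrite('pics/c7.png',o)
E
```

```text
10.0833 [0.51645379 0.11865856 0.34583325] [-0.99409558 -0.05704793 -0.5202782 ]
top z [0.07030018 0.0714355  0.0725964 ]
console z 0.03935323618854128
plane [0.00175815 0.00030037 0.07144448]
centre [0.53073653 0.03434645] notch gap -38.0..-20.9 mid -29.4
key mean ang -27.8 r 0.0681 n 329
peg ang+180 -28.7
console ((548.5763549804688, 69.97486114501953), (246.27810668945312, 187.65809631347656), 61.85519027709961)
```

View pics/c7.png

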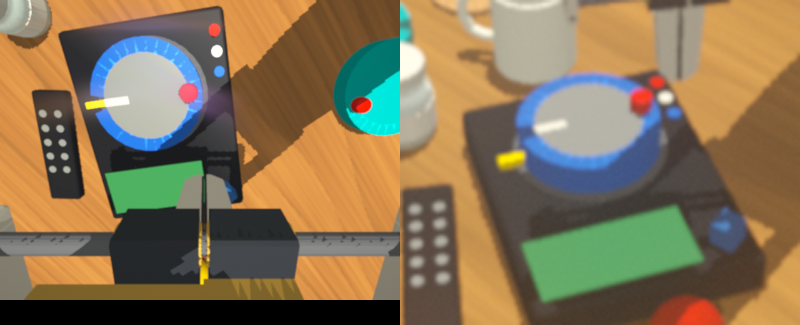

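```bash
python3 - <<'E'
from h import *
for f in ('t0','w1','w5','w6','w7'):
    P,h,d=cloud(f);r=np.hypot(P[...,0]-.53,P[...,1]-.0343)
    m=(d>0)&(r<.03)&(h[...,1]<70)&(abs(P[...,2]-.075)<.012)
    c=(d>0)&(abs(P[...,2]-.04)<.006)&(h[...,2]<110)&(r<.11)&(r>.07)
    print(f,np.median(P[m][:,2]),np.median(P[c][:,2]),m.sum(),c.sum())
E
```

```text
t0 0.07801822424600613 0.0391266377740529 510 2562
w1 0.07843460997363064 0.03940238336883445 3108 14603
w5 0.07843500857242838 0.03929908638944436 10709 27266
w6 0.07844244722494174 0.03933260400614336 8548 25673
w7 0.07143550357556055 0.039366595321365105 6366 23020
```

The dial dropped 7.0 of the 8 mm, so it sits in the notch but about 1 mm short of home. I'll press again at the centre, more firmly.

```bash
python3 - <<'E'
from h import *
print(delta([.5305,.0343,.264]))
E
```

```text
(array([ 58.33773271, -60.5278721 ,  81.45782876]), np.float64(-126.51242557042661))
```

apply_moves(
  series=[
    [[19.5,-20.2,0],[0,0,0]],
    [[19.5,-20.2,0],[0,0,0]],
    [[19.4,-20.2,0],[0,0,0]],
    [[0,0,25],[0,0,0]],
    [[0,0,25],[0,0,0]],
    [[0,0,20],[0,0,0]],
    [[0,0,11.5],[0,0,0]],
    [[0,0,0],[0,0,0]],
    [[0,0,3],[0,0,0]],
    [[0,0,3],[0,0,0]],
    [[0,0,1],[0,0,0]],
    [[0,0,0],[0,0,0]],
  ],
)

```text
t: 11.18
tool_pos: [0.5312, 0.0348, 0.2585]
orientation: [-1.413, 2.805, -0.001]
force: [0.1, -0.5, -0.3]
opening: 0.0007
gripper_force: 0.0
```

apply_moves(
  series=[
    [[0,0,0.8],[0,0,0]],
    [[0,0,0],[0,0,0]],
    [[0,0,0],[0,0,0]],
  ],
)

```text
t: 11.43
tool_pos: [0.5313, 0.0349, 0.2584]
orientation: [-1.413, 2.804, -0.002]
force: [-2.5, -0.5, 5.3]
opening: 0.0006
gripper_force: 2.7
```

apply_moves(
  series=[
    [[0,0,0.8],[0,0,0]],
    [[0,0,0.8],[0,0,0]],
    [[0,0,0],[0,0,0]],
    [[0,0,0],[0,0,0]],
  ],
)

```text
t: 11.77
tool_pos: [0.5316, 0.0349, 0.2583]
orientation: [-1.413, 2.803, -0.002]
force: [-7.4, -0.5, 16.8]
opening: 0.0005
gripper_force: 8.4
```

apply_moves(
  series=[
    [[0,0,0.6],[0,0,0]],
    [[0,0,0],[0,0,0]],
    [[0,0,0],[0,0,0]],
  ],
)

```text
t: 12.02
tool_pos: [0.5316, 0.0349, 0.2582]
orientation: [-1.413, 2.803, -0.002]
force: [-10.5, 0.4, 21.6]
opening: 0.0005
gripper_force: 10.8
```

apply_moves(
  series=[
    [[0,0,-10],[0,0,0]],
    [[0,0,-15],[0,0,0]],
    [[0,0,-18.5],[0,0,0]],
    [[-12.5,22.3,0],[0,0,0]],
    [[-12.5,22.3,0],[0,0,0]],
    [[0,0,0],[0,0,0]],
    [[0,0,0],[0,0,0]],
  ],
)

```text
t: 12.6
tool_pos: [0.5097, 0.0823, 0.2989]
orientation: [-1.416, 2.803, -0.001]
force: [-0.4, -0.7, -0.1]
opening: 0.0001
gripper_force: 0.0
```

```bash
cat >> h.py <<'E'
def hgt(f):
    P,h,d=cloud(f);x=P[...,0]-.53;y=P[...,1]-.0343;r=np.hypot(x,y)
    c=(d>0)&(abs(P[...,2]-.04)<.006)&(h[...,2]<110)&(r<.11)&(r>.07);zc=np.median(P[c][:,2])
    o=[]
    for a in range(-180,180,45):
        m=(d>0)&(abs(r-.053)<.006)&(abs((np.degrees(np.arctan2(y,x))-a+180)%360-180)<18)&(abs(P[...,2]-.075)<.007);o.append((a,round(1e3*float(np.median(P[m][:,2])-zc),2)) if m.sum()>50 else None)
    m=(d>0)&(r<.02)&(abs(P[...,2]-.075)<.007);print(f,'mid',1e3*(np.median(P[m][:,2])-zc),'sd',P[m][:,2].std(),o)
E
python3 - <<'E'
from h import *
s,p,R,y=pose();print(s['t'],p,s['force']);snap('wrist','w8');snap('scene','s8')
for f in ('w6','w8','w7','s0','s8','t0'): hgt(f)
cv2.imwrite('pics/c8.png',cv2.resize(load('s8')['im'][205:285,250:360],(800,582),interpolation=cv2.INTER_CUBIC))
E
```

```text
12.6 [0.50968504 0.08230135 0.2988691 ] [-0.36308446 -0.67910365 -0.1362907 ]
w6 mid 39.086754698982126 sd 0.0006382692648150194 [(-180, 39.07), (-135, 39.07), (-90, 39.07), (-45, 39.02), (0, 39.1), (45, 39.07), (90, 39.09), (135, 39.17)]
w8 mid 32.090417888226874 sd 0.0006380075382422731 [(-180, 32.09), (-135, 32.09), (-90, 32.04), (-45, 32.03), (0, 32.08), (45, 32.09), (90, 32.12), (135, 32.11)]
w7 mid 32.06897274645826 sd 0.0006804067411653794 [(-180, 32.06), (-135, 32.01), (-90, 32.05), (-45, 32.05), (0, 32.07), (45, 32.1), (90, 32.07), (135, 32.1)]
s0 mid 38.97363782032426 sd 0.0011803615632944688 [None, None, None, (-45, 39.12), (0, 39.0), (45, 38.75), (90, 39.14), (135, 38.84)]
s8 mid 32.12898105069528 sd 0.0013113914317735742 [None, None, (-90, 32.15), (-45, 32.07), (0, 32.13), (45, 31.92), (90, 32.34), (135, 32.53)]
t0 mid 38.44235726999023 sd 0.0024874760374518252 [(-180, 38.66), (-135, 38.49), (-90, 39.28), (-45, 38.47), None, (45, 38.78), (90, 38.9), (135, 39.28)]
```

View pics/c8.png

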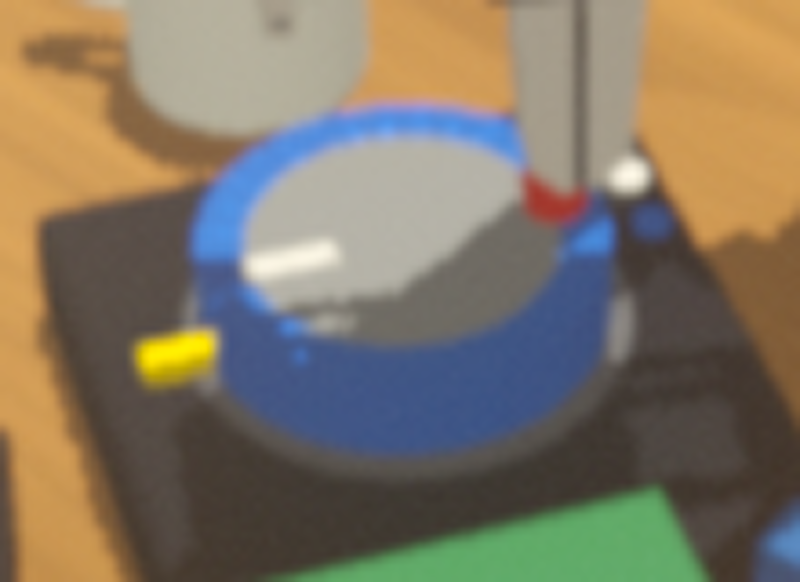

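The height is consistent across cameras: the dial is level at 32.1 mm above the console, not 31, so about 1 mm remains. I'll press once more, firmer and slightly towards the key, where any hang-up would be.

apply_moves(
  series=[
    [[12.3,-28.3,0],[0,0,0]],
    [[12.4,-28.4,0],[0,0,0]],
    [[0,0,0],[0,0,0]],
    [[0,0,20],[0,0,0]],
    [[0,0,12],[0,0,0]],
    [[0,0,6],[0,0,0]],
    [[0,0,2],[0,0,0]],
    [[0,0,1],[0,0,0]],
    [[0,0,1],[0,0,0]],
    [[0,0,0],[0,0,0]],
  ],
)

```text
t: 13.53
tool_pos: [0.5407, 0.0277, 0.258]
orientation: [1.413, -2.805, 0.001]
force: [-9.6, -1.7, 17.4]
opening: 0.0006
gripper_force: 8.5
```

apply_moves(
  series=[
    [[0,0,0.8],[0,0,0]],
    [[0,0,0.8],[0,0,0]],
    [[0,0,0],[0,0,0]],
    [[0,0,0],[0,0,0]],
  ],
)

```text
t: 13.87
tool_pos: [0.5409, 0.0278, 0.2579]
orientation: [-1.414, 2.805, -0.001]
force: [-14.7, -2.3, 29.8]
opening: 0.0006
gripper_force: 14.4
```

Still a firm stop. I'll return to the middle and press with a slight settling twist, a couple of degrees about the better-centred angle, in case it's binding.

apply_moves(
  series=[
    [[0,0,-6],[0,0,0]],
    [[1.3,12.6,0],[0,0,0]],
    [[0,0,0],[0,0,0]],
    [[0,0,3],[0,0,0]],
    [[0,0,1.5],[0,0,0]],
    [[0,0,0],[0,0,0]],
    [[0,0,0],[0,0,-0.02]],
    [[0,0,0],[0,0,-0.02]],
    [[0,0,0],[0,0,0]],
    [[0,0,0],[0,0,0]],
  ],
)

```text
t: 14.7
tool_pos: [0.5307, 0.0344, 0.2582]
orientation: [-1.469, 2.775, -0.001]
force: [-6.8, 1.7, 19.3]
opening: 0.0002
gripper_force: 9.8
```

```bash
python3 - <<'E'
from h import *
s,p,R,y=pose();print(s['t'],p,y,s['force'],s['wrist_torque']);snap('wrist','w9');hgt('w9')
try: align('w9',.071)
except Exception as e: print(e)
E
```

```text
14.7 [0.53072639 0.03435235 0.25824608] -124.21240816075644 [-6.76021679  1.71421694 19.32614694] [ 0.35766846  1.34910991 -0.00199505]
w9 mid 32.17709610991805 sd 0.003058213388556824 [(-180, 32.4), (-135, 32.12), (-90, 31.82), (-45, 31.65), (0, 31.65), None, None, (135, 32.45)]
centre [0.53127205 0.03439792] notch gap -36.8..-36.3 mid -36.6
key mean ang -28.4 r 0.0722 n 337
peg ang+180 -27.4
console ((492.67596435546875, 52.24687194824219), (163.3964385986328, 104.42611694335938), 61.90354919433594)
```

apply_moves(
  series=[
    [[0.8,1.2,0],[0,0,0]],
    [[0,0,0.6],[0,0,0]],
    [[0,0,0.6],[0,0,0]],
    [[0,0,0],[0,0,0.015]],
    [[0,0,0],[0,0,0.015]],
    [[0,0,0],[0,0,-0.015]],
    [[0,0,0],[0,0,-0.01]],
    [[0,0,0],[0,0,0]],
  ],
)

```text
t: 15.42
tool_pos: [0.5301, 0.0343, 0.2582]
orientation: [-1.461, 2.776, -0.003]
force: [-5.7, 1.8, 23.8]
opening: 0.0007
gripper_force: 11.7
```

```bash
python3 - <<'E'
from h import *
s,p,R,y=pose();print(s['t'],p,y,s['force'],s['wrist_torque']);snap('wrist','w10');hgt('w10')
E
```

```text
15.4167 [0.5301215  0.03434483 0.25822542] -124.4718828918583 [-5.70102911  1.82686463 23.77982016] [ 0.39175409  1.04881232 -0.02718363]
w10 mid 32.21792661150723 sd 0.002992012174039994 [(-180, 32.22), (-135, 31.96), (-90, 31.76), (-45, 31.66), (0, 31.7), None, None, (135, 32.35)]
```

apply_moves(
  series=[
    [[0,0,-6],[0,0,0]],
    [[0.5,10,0],[0,0,0]],
    [[0,0,0],[0,0,0]],
    [[0,0,3.5],[0,0,0]],
    [[0,0,1.5],[0,0,0]],
    [[0,0,0.8],[0,0,0]],
    [[0,0,0],[0,0,0]],
    [[0,0,0],[0,0,0]],
  ],
)

```text
t: 16.13
tool_pos: [0.5196, 0.04, 0.2579]
orientation: [1.462, -2.779, -0.002]
force: [-20.9, 1.8, 37.8]
opening: 0.0008
gripper_force: 19.0
```

```bash
python3 - <<'E'
from h import *
s,p,R,y=pose();print(s['t'],p,y,s['force'],s['wrist_torque']);snap('wrist','w11');hgt('w11')
E
```

```text
16.1333 [0.51955721 0.039979   0.25791268] -124.49267173291317 [-20.91624127   1.84242351  37.76828209] [ 0.45413214  3.81138529 -0.09343616]
w11 mid 32.17656272888808 sd 0.0025447058159109525 [(-180, 31.34), (-135, 31.84), (-90, 32.39), (-45, 32.7), (0, 32.64), None, None, (135, 31.2)]
```

apply_moves(
  series=[
    [[0,0,-10],[0,0,0]],
    [[0,0,-20],[0,0,0]],
    [[0,0,-30],[0,0,0]],
    [[-20,20,-20],[0,0,0]],
    [[-20,10,-10],[0,0,0]],
    [[-20,10,0],[0,0,0]],
    [[-20,10,0],[0,0,0]],
    [[0,0,0],[0,0,0]],
    [[0,0,0],[0,0,0]],
  ],
)

```text
t: 16.93
tool_pos: [0.5236, 0.1345, 0.3439]
orientation: [1.464, -2.777, -0.0]
force: [0.6, -0.8, -0.5]
opening: 0.0004
gripper_force: 0.0
```

```bash
python3 - <<'E'
from h import *
s,p,R,y=pose();print(s['t'],p,y,s['force']);snap('wrist','w12');snap('scene','s12');hgt('w12');hgt('s12')
try: align('w12',.071)
except Exception as e: print(e)
# collar/underside: heights in rows below the rim seen by the scene camera, and near-rim ring heights
P,h,d=cloud('s12');x=P[...,0]-.53;y=P[...,1]-.0343;r=np.hypot(x,y)
for a,b in ((.061,.064),(.064,.067),(.067,.070),(.07,.08)):
    m=(d>0)&(r>a)&(r<b)&(P[...,2]<.046)&(P[...,2]>.03);print(a,np.median(P[m][:,2]),m.sum())
E
```

```text
16.9333 [0.52363669 0.13453922 0.34387148] -124.39625623333096 [ 0.61631659 -0.83234006 -0.46449278]
w12 mid 32.046218896880085 sd 0.0006994079213207411 [(-180, 32.0), (-135, 32.0), (-90, 32.05), (-45, 32.05), (0, 32.09), (45, 32.09), (90, 32.07), (135, 31.99)]
s12 mid 31.927922930445884 sd 0.001240414460517671 [None, (-135, 32.32), (-90, 32.17), (-45, 31.84), (0, 32.02), (45, 32.1), (90, 31.85), (135, 32.19)]
centre [0.53124174 0.03468481] notch gap -37.0..-20.6 mid -28.8
key mean ang -28.2 r 0.0679 n 347
peg ang+180 -28.1
console ((548.9143676757812, 70.44342041015625), (247.60989379882812, 187.41197204589844), 61.9209098815918)
0.061 0.04115179501226052 113
0.064 0.04049119923972305 124
0.067 0.03995211181448921 140
0.07 0.03989297567375061 495
```

The dial now pivots evenly about its centre when pressed off-centre and won't go lower at any point. That means it's bottomed on the spindle, level, with the notch aligned to within 1° of the key. The hand is clear, so I'm handing in.

```bash
python3 -c "
from plant import robot
print(robot.close_job())"
```

```text
the job is handed in; nothing more can be done
None
```

I turned the dial by its peg until the notch was over the key (within 1°), pressed it down to a firm stop, took the hand away and handed the job in at about 17 s; the dial measures about 4 mm above the console instead of the stated 3 mm and would not go lower under nearly 38 N, so whether it counts as fully home is not certain.

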